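Transfer a row of parts to the kit rack in mirrored order

TASK

Load the grey kit rack for the fitter who works across the cabinet from us: move the four things from the wooden store rack into it in reverse order, so that the leftmost thing goes into the rightmost bay, the second from the left into the second from the right, and so on, each the same way up as now, on the cross in the middle of its bay. Load the low things first so that nothing tall gets in the way, one after another: the toggle catch, then the tape measure, then the round tin, and the spray can last. Leave the jar beside the racks where it is.

Things in the scene. Friction and masses are not known exactly. Their poses are not given: they have to be found in the camera images.
- catch: loose toggle catch of bright zinc, lying flat: a plate 30 (x) x 62 (y) x 3 mm with a rolled loop on it, 24 mm wide between flat ends (along x), at y = +7 to +27 mm, 22 mm high. Origin: centre of the underside; y is its length, lying along the row within 9 degrees. Grip the loop (y = +17 mm) across its 24 mm width, closing along x, fingertips just above the plate. About 90 g.
- tape: yellow tape measure with black round middle, standing upright: 40 mm thick (x), 78 long (y), 62 high. Origin: under its middle, on the underside; y is its length, lying along the row within 9 degrees. Grip across the thickness, closing along x. About 220 g.
- tin: round tin with a paper label and a metal lid, 58 mm diameter, 72 mm high, upright. Origin: centre of its underside, z up; its yaw means nothing. About 180 g.
- spray: slim spray can with a dark green cap, 57 mm diameter to 174 mm height, then the cap (52 mm) up to 203 mm, upright. Origin: centre of its underside, z up; its yaw means nothing. Can be gripped round the can 150 to 160 mm up. About 235 g.
- pad_red: square red mat, 86 x 88 x 3 mm, fixed in a bay of the wooden store rack (shaped like kit_rack: bays 100 mm apart, ribs up to 20 mm high between). Origin: centre of its underside, 8 mm above the cabinet top; x points away from the robot, y left along the row. The toggle catch always starts on this mat, within 9 mm of its middle; the mat stays, so it shows where in the row it stood.
- pad_blue: square blue mat, 86 x 88 x 3 mm, fixed in a bay of the wooden store rack (shaped like kit_rack: bays 100 mm apart, ribs up to 20 mm high between). Origin: centre of its underside, 8 mm above the cabinet top; x points away from the robot, y left along the row. The tape measure always starts on this mat, within 9 mm of its middle; the mat stays, so it shows where in the row it stood.
- pad_yellow: square yellow mat, 86 x 88 x 3 mm, fixed in a bay of the wooden store rack (shaped like kit_rack: bays 100 mm apart, ribs up to 20 mm high between). Origin: centre of its underside, 8 mm above the cabinet top; x points away from the robot, y left along the row. The round tin always starts on this mat, within 9 mm of its middle; the mat stays, so it shows where in the row it stood.
- pad_green: square green mat, 86 x 88 x 3 mm, fixed in a bay of the wooden store rack (shaped like kit_rack: bays 100 mm apart, ribs up to 20 mm high between). Origin: centre of its underside, 8 mm above the cabinet top; x points away from the robot, y left along the row. The spray can always starts on this mat, within 9 mm of its middle; the mat stays, so it shows where in the row it stood.
- kit_rack: grey rack with orange ribs, fixed, behind or before the store rack. Board 96 (x) x 406 (y) x 8 mm; four bays centred (white cross) at y = +150, +50, -50, -150 mm, x = 0; their floor is 8 mm above the origin. Ribs 6 mm thick along x at y = 0, +-100 (12 mm high above the floor) and +-200 (20 mm). Open at front and back. Origin: centre of underside, at z = 0; x away from robot, y to its left.
- jar: loose bystander: clear jar with an orange-yellow lid, 78 mm diameter, 95 mm high, standing to the left of the racks. Origin: centre of its underside.
Mind the look-alikes: they are no part of the job. What is shaped like the tin but red is not meant. Several things have the shape of the tape; the one meant has the colours described above.

How it is judged:
On the way, in this order (a step that is already met when the one before it is completed fails the run):
1. the toggle catch stands in its mirrored bay of the kit rack, let go (x of catch in the frame of kit_rack between -0.015 and 0.015 m and z of catch in the frame of kit_rack between 0.004 and 0.012 m and angle between catch's own z axis and vertical below 0.12 rad and contact force between the fingers and catch below 0.5 N and linear speed of catch below 0.02 m/s and ((y of catch in the frame of kit_rack between -0.165 and -0.135 m and y of each of pad_blue, pad_yellow, pad_green in the frame of pad_red below 0 m) or (y of catch in the frame of kit_rack between -0.065 and -0.035 m and y of pad_blue in the frame of pad_red above 0 m and y of each of pad_yellow, pad_green in the frame of pad_red below 0 m) or (y of catch in the frame of kit_rack between -0.065 and -0.035 m and y of each of pad_blue, pad_green in the frame of pad_red below 0 m and y of pad_yellow in the frame of pad_red above 0 m) or (y of catch in the frame of kit_rack between -0.065 and -0.035 m and y of each of pad_blue, pad_yellow in the frame of pad_red below 0 m and y of pad_green in the frame of pad_red above 0 m) or (y of catch in the frame of kit_rack between 0.035 and 0.065 m and y of each of pad_blue, pad_yellow in the frame of pad_red above 0 m and y of pad_green in the frame of pad_red below 0 m) or (y of catch in the frame of kit_rack between 0.035 and 0.065 m and y of each of pad_blue, pad_green in the frame of pad_red above 0 m and y of pad_yellow in the frame of pad_red below 0 m) or (y of catch in the frame of kit_rack between 0.035 and 0.065 m and y of pad_blue in the frame of pad_red below 0 m and y of each of pad_yellow, pad_green in the frame of pad_red above 0 m) or (y of catch in the frame of kit_rack between 0.135 and 0.165 m and y of each of pad_blue, pad_yellow, pad_green in the frame of pad_red above 0 m))), for 0.2 s.
2. the tape measure stands in its mirrored bay of the kit rack, let go (x of tape in the frame of kit_rack between -0.015 and 0.015 m and z of tape in the frame of kit_rack between 0.004 and 0.012 m and angle between tape's own z axis and vertical below 0.12 rad and contact force between the fingers and tape below 0.5 N and linear speed of tape below 0.02 m/s and ((y of tape in the frame of kit_rack between -0.165 and -0.135 m and y of each of pad_red, pad_yellow, pad_green in the frame of pad_blue below 0 m) or (y of tape in the frame of kit_rack between -0.065 and -0.035 m and y of pad_red in the frame of pad_blue above 0 m and y of each of pad_yellow, pad_green in the frame of pad_blue below 0 m) or (y of tape in the frame of kit_rack between -0.065 and -0.035 m and y of each of pad_red, pad_green in the frame of pad_blue below 0 m and y of pad_yellow in the frame of pad_blue above 0 m) or (y of tape in the frame of kit_rack between -0.065 and -0.035 m and y of each of pad_red, pad_yellow in the frame of pad_blue below 0 m and y of pad_green in the frame of pad_blue above 0 m) or (y of tape in the frame of kit_rack between 0.035 and 0.065 m and y of each of pad_red, pad_yellow in the frame of pad_blue above 0 m and y of pad_green in the frame of pad_blue below 0 m) or (y of tape in the frame of kit_rack between 0.035 and 0.065 m and y of each of pad_red, pad_green in the frame of pad_blue above 0 m and y of pad_yellow in the frame of pad_blue below 0 m) or (y of tape in the frame of kit_rack between 0.035 and 0.065 m and y of pad_red in the frame of pad_blue below 0 m and y of each of pad_yellow, pad_green in the frame of pad_blue above 0 m) or (y of tape in the frame of kit_rack between 0.135 and 0.165 m and y of each of pad_red, pad_yellow, pad_green in the frame of pad_blue above 0 m))), for 0.2 s.
3. the round tin stands in its mirrored bay of the kit rack, let go (x of tin in the frame of kit_rack between -0.015 and 0.015 m and z of tin in the frame of kit_rack between 0.004 and 0.012 m and angle between tin's own z axis and vertical below 0.12 rad and contact force between the fingers and tin below 0.5 N and linear speed of tin below 0.02 m/s and ((y of tin in the frame of kit_rack between -0.165 and -0.135 m and y of each of pad_red, pad_blue, pad_green in the frame of pad_yellow below 0 m) or (y of tin in the frame of kit_rack between -0.065 and -0.035 m and y of pad_red in the frame of pad_yellow above 0 m and y of each of pad_blue, pad_green in the frame of pad_yellow below 0 m) or (y of tin in the frame of kit_rack between -0.065 and -0.035 m and y of each of pad_red, pad_green in the frame of pad_yellow below 0 m and y of pad_blue in the frame of pad_yellow above 0 m) or (y of tin in the frame of kit_rack between -0.065 and -0.035 m and y of each of pad_red, pad_blue in the frame of pad_yellow below 0 m and y of pad_green in the frame of pad_yellow above 0 m) or (y of tin in the frame of kit_rack between 0.035 and 0.065 m and y of each of pad_red, pad_blue in the frame of pad_yellow above 0 m and y of pad_green in the frame of pad_yellow below 0 m) or (y of tin in the frame of kit_rack between 0.035 and 0.065 m and y of each of pad_red, pad_green in the frame of pad_yellow above 0 m and y of pad_blue in the frame of pad_yellow below 0 m) or (y of tin in the frame of kit_rack between 0.035 and 0.065 m and y of pad_red in the frame of pad_yellow below 0 m and y of each of pad_blue, pad_green in the frame of pad_yellow above 0 m) or (y of tin in the frame of kit_rack between 0.135 and 0.165 m and y of each of pad_red, pad_blue, pad_green in the frame of pad_yellow above 0 m))), for 0.2 s.
4. the spray can stands in its mirrored bay of the kit rack, let go (x of spray in the frame of kit_rack between -0.015 and 0.015 m and z of spray in the frame of kit_rack between 0.004 and 0.012 m and angle between spray's own z axis and vertical below 0.12 rad and contact force between the fingers and spray below 0.5 N and linear speed of spray below 0.02 m/s and ((y of spray in the frame of kit_rack between -0.165 and -0.135 m and y of each of pad_red, pad_blue, pad_yellow in the frame of pad_green below 0 m) or (y of spray in the frame of kit_rack between -0.065 and -0.035 m and y of pad_red in the frame of pad_green above 0 m and y of each of pad_blue, pad_yellow in the frame of pad_green below 0 m) or (y of spray in the frame of kit_rack between -0.065 and -0.035 m and y of each of pad_red, pad_yellow in the frame of pad_green below 0 m and y of pad_blue in the frame of pad_green above 0 m) or (y of spray in the frame of kit_rack between -0.065 and -0.035 m and y of each of pad_red, pad_blue in the frame of pad_green below 0 m and y of pad_yellow in the frame of pad_green above 0 m) or (y of spray in the frame of kit_rack between 0.035 and 0.065 m and y of each of pad_red, pad_blue in the frame of pad_green above 0 m and y of pad_yellow in the frame of pad_green below 0 m) or (y of spray in the frame of kit_rack between 0.035 and 0.065 m and y of each of pad_red, pad_yellow in the frame of pad_green above 0 m and y of pad_blue in the frame of pad_green below 0 m) or (y of spray in the frame of kit_rack between 0.035 and 0.065 m and y of pad_red in the frame of pad_green below 0 m and y of each of pad_blue, pad_yellow in the frame of pad_green above 0 m) or (y of spray in the frame of kit_rack between 0.135 and 0.165 m and y of each of pad_red, pad_blue, pad_yellow in the frame of pad_green above 0 m))), for 0.2 s.
At the end, for the whole second after the job is handed in: Each of the four things rests on the floor of the kit rack's bay that mirrors its starting place in the row (leftmost to rightmost and so on), its origin within 15 mm of the bay's centre along and across the rack, upright within 7 degrees, released and at rest (all of step 1 and all of step 2 and all of step 3 and all of step 4); the robot touches nothing.
It fails at once if the jar is moved by more than 20 mm (distance of jar from where it was at the start of the episode above 0.02 m).
It also fails if it takes over 120 s, if anything falls off the work surface, if the arm or the gripper's body presses on something with over 40 N, if the wrist force passes 120 N, or if a joint passes its speed limit or range.

ROBOT

A 7-joint arm with a two-finger parallel gripper is mounted at the origin on a cart in front of the work surface, level with it; the furniture and walls round the work are solid. World frame = base frame: x ahead of the robot, y to its left, z up, the work surface at z = 0. Lengths are in m, angles in rad, forces in N, time in s.
With the tool pointing down it reaches from about 0.35 to 0.9 m from the base axis. Payload 8.1 kg.
Tool frame: the origin (TCP) lies where the fingers leave the gripper's body, on its centre line; the fingertips stand 66 mm ahead of it and the grasp point (between the pads) lies 47 mm ahead of it; z points along the fingers, y is the line along which they close (so a half turn about z gives the same grasp; the last joint's range is limited). The gripper opens to 92 mm and grips with 3 to 60 N. Pads are 19 mm wide; open, the fingers measure 130 mm over their backs; the gripper's body (75 mm by 190 mm) begins 47 mm behind the grasp point.
Start: joints at [-1.215, 0.434, 0.025, 1.573, -0.012, 1.134, -0.075], TCP at [0.277, 0.56, 0.292] pointing down, gripper open.
Joint ranges: [-2.62, 2.62], [-0.44, 2.09], [-1.27, 1.32], [0.08, 2.57], [-1.32, 4.46], [0.12, 2], [-2.74, 2.74]. Speed limits (rad/s): [2.22, 2.22, 3.01, 3.01, 3.14, 3.14, 3.14].

INTERFACE

Orientations are given as a rotation vector (axis times angle).
In Python, from cell import arm gives the robot as it stands.
- The arm moves only by the tool send_rows, never from a script. Its argument "motion" is text: rows parted by semicolons, each of 7 numbers parted by spaces: the closure, from 0 (fully open) to 1 (shut), then the shift along the world's x, y, z in m, then the turn, a rotation vector about the world's x, y, z in degrees. A call has 1 to 5 rows; each row shifts and turns the commanded pose from where the row before left it; what a row does not reach is not made up. A row lasts 1/8 s, in which the tool goes at most 62.5 mm and 10.7 degrees, less where a joint would pass 70% of its speed; a pose out of reach is approached as far as the arm can. A call is refused whole if a number of a shift passes 0.0625 or a number of a turn 10.7, either way. A call with a gripper value outside its range is refused whole. The fingers move at their own pace and stop on an object; "force" is the grip in N (left out, the last holds). Time passes only in rows, so rows that do not move let the fingers close. It gives the time, the measured TCP pose, the force, the opening and the grip force at its end, in the units of the state.
- arm.observe(): the state, without advancing time (a new reading comes with each control period).
- arm.get_image(name): name is "scene" or "top" or "wrist"; returns (picture, depth): 420x560x3 uint8, blue, green, red; 420x560 float32, m along the optical axis (not along the pixel's ray), 0 where there is no reading.
- arm.camera_model(name): a dict with "fx", "fy", "cx", "cy" (pixels), "D" ([k1, k2, p1, p2, k3] as OpenCV has them; the pictures are not rectified), "view" (4x4, takes a point from world to camera coordinates). Camera axes: x right, y down, z forward; pixel columns grow to the right and rows downward; lengths in m; the calibration is good to about 2 mm. A picture is of the moment at which its call begins: read the wrist's pose just before it. camera_model takes no time and is no camera call; for the wrist camera it gives the pose at the moment of the call.
- arm.sign_off(): hands the job in; it is judged then, once.
The state is a dict: "clock": time; "joints": joint angles; "dq": joint speeds; "joint_efforts": joint torques, N m; "position": TCP position; "ee_rot": TCP orientation; "force": force on the tool from outside, world axes, zero at the start; "ft_torque": the same for the moment, N m; "width": opening from 0.0 (shut) to 1.0 (fully open); "gripper_force": force on a finger pad.
Only numpy, scipy, OpenCV 4.12 (cv2) and the standard library are available. Lean on these libraries where they do the work, as an engineer would, in place of code of your own. Each camera call takes 0.05 s, during which the arm holds its last target. There are 200 camera calls.

## Working session

There is one attempt and no reset: what is moved stays moved. The work goes in short steps, Python scripts to look and compute and a tool call to move; the robot and the scene stay as the last step left them, time stands still between calls to the robot, and variables do not carry over. Pictures are saved under pics/ and viewed, at most 14 in all, crops included, and the job is handed in when it is done.

Besides the shell and the picture viewer there is one more tool, called after ">>>" as name(argument=value, ...), one argument or row to a line, values as JSON. send_rows: Moves the arm, as the interface text tells. Its arguments: {"type":"object","properties":{"motion":{"type":"string"},"force":{"type":"number"}},"required":["motion"]}

```bash
mkdir -p pics; ls
cat > h.py <<'E'
import numpy as np,cv2
from cell import arm
def grab(n,tag=None):
    m=arm.camera_model(n); im,d=arm.get_image(n)
    if tag: cv2.imwrite(f'pics/{tag}.png',im)
    return im,d,m
def world(d,m):
    h,w=d.shape; K=np.array([[m['fx'],0,m['cx']],[0,m['fy'],m['cy']],[0,0,1]])
    u,v=np.meshgrid(np.arange(w),np.arange(h))
    p=cv2.undistortPoints(np.stack([u,v],-1).reshape(-1,1,2).astype(np.float64),K,np.array(m['D'],float)).reshape(h,w,2)
    P=np.dstack([p[...,0]*d,p[...,1]*d,d]); V=np.array(m['view'])
    W=(P-V[:3,3])@V[:3,:3]; W[d<=0]=np.nan
    return W
E
python3 - <<'E'
from h import *
s=arm.observe(); print(s)
for n in('scene','top'):
    im,d,m=grab(n,n+'0'); V=np.array(m['view']); print(n,-V[:3,:3].T@V[:3,3],V[2,:3],m['fx'])
    np.savez(f'{n}0.npz',im=im,W=world(d,m))
E
```

```text
pics
{'clock': 0.0, 'joints': array([-1.21459944,  0.43523599,  0.02494581,  1.57410165, -0.01160147,
        1.13397167, -0.07508046]), 'dq': array([-1.40941294e-03,  1.24892335e-03, -1.11642413e-03,  3.35975028e-04,
       -2.32328353e-04, -3.44077136e-05,  1.73999015e-03]), 'joint_efforts': array([-6.75964748e-04, -6.67841148e+01,  9.84791592e-01, -3.14459753e+01,
       -6.05460349e-02,  4.30734409e-02,  1.58716043e-04]), 'position': array([0.27664328, 0.55998919, 0.29143472]), 'ee_rot': array([-7.14360190e-01, -3.05905995e+00,  2.44244453e-03]), 'force': array([0.65642535, 0.35536916, 0.38337225]), 'ft_torque': array([0.04422408, 0.02798672, 0.00429535]), 'gripper_force': 0.0, 'width': 1.0001907892802935}
scene [-0.23931817 -0.8055346   0.66518219] [ 0.60117162  0.66334809 -0.44560294] 472.35440168050116
top [0.51867299 0.10019425 1.20079082] [ 0.06284413 -0.01790424 -0.99786274] 473.3243440437829
```

View pics/scene0.png

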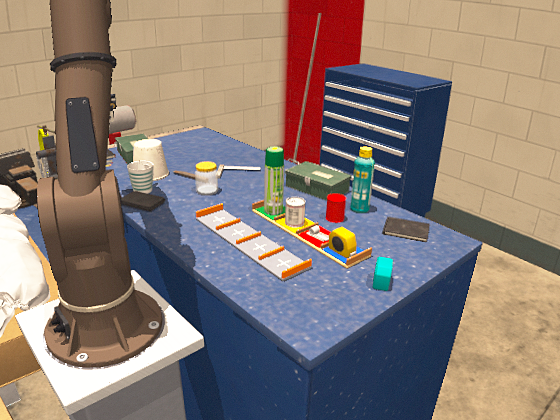

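View pics/top0.png

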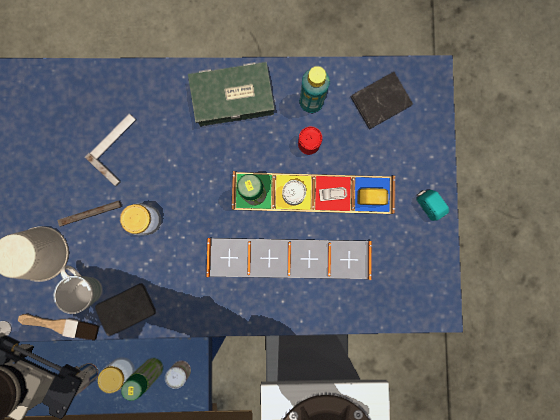

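The scene shows the store row left to right as spray on green (252,187), tin on yellow (294,192), catch on red (333,194) and tape on blue (373,196). In the top view the empty kit rack is in front of it, with crosses at about (230,258), (269,258), (309,259) and (349,259).

Look-alikes:
- **Tape:** the teal block (433,204) has the same shape. The yellow and black one at (373,196) is meant.
- **Tin:** the red cylinder (310,140) is not meant, and neither is the thing on the left shelf (178,375). The labelled one at (294,192) is.
- **Spray:** the teal bottle with the yellow cap (315,90) and the can on the shelf (142,378) are not meant. The green-capped one at (252,187) is.

The catch is unique at (333,194).

Run:
```python
from h import *
z=np.load('top0.npz');im=z['im'];W=z['W']
c=cv2.resize(im[165:285,200:400],None,fx=4,fy=4,interpolation=cv2.INTER_CUBIC);cv2.imwrite('pics/crop.png',c)
hsv=cv2.cvtColor(im,cv2.COLOR_BGR2HSV)
# crosses
sub=np.zeros(im.shape[:2],bool);sub[240:278,212:368]=1
wh=sub&(im.min(2)>185)
n,l,st,ce=cv2.connectedComponentsWithStats(wh.astype(np.uint8))
for i in range(1,n):
    if st[i,4]>15:
        w=W[l==i]; b=st[i]; print('cross',ce[i].round(1),st[i,4],np.nanmean(w,0).round(4), 'bboxmid',np.round((np.nanmin(w,0)+np.nanmax(w,0))/2,4))
# plan-view clusters by height
for name,(u0,u1,v0,v1),zl,zh in [('spray cap',(230,275,165,215),.15,.3),('spraycan mid',(230,275,165,215),.19,.3),('tin',(275,315,165,215),.07,.1),('catchloop',(318,350,180,210),.024,.06),('tape',(354,392,180,212),.06,.09),('jar',(110,170,195,245),.08,.12)]:
    w=W[v0:v1,u0:u1].reshape(-1,3); w=w[(w[:,2]>zl)&(w[:,2]<zh)]
    r=cv2.minAreaRect(w[:,:2].astype(np.float32)*1000)
    print(name,len(w),w.mean(0).round(4),'zmax',w[:,2].max().round(4),np.round(r[0]),np.round(r[1],1),round(r[2],1))
for nm,lo,hi in [('red',(0,150,100),(6,255,255)),('blue',(100,190,100),(125,255,255)),('yel',(22,150,120),(35,255,255)),('grn',(45,150,60),(80,255,255))]:
    m=cv2.inRange(hsv,lo,hi)>0; m[:165]=0;m[220:]=0;m[:,:230]=0;m[:,400:]=0
    w=W[m]; w=w[(w[:,2]<.02)]; r=cv2.minAreaRect(w[:,:2].astype(np.float32)*1000); print(nm,len(w),np.round(r[0]),np.round(r[1],1),round(r[2],1),np.median(w[:,2]).round(4))
```

```text
cross [228.7 257.6] 66 [0.463  0.2357 0.0085] bboxmid [0.4643 0.2364 0.008 ]
cross [268.7 258.2] 63 [0.4596 0.1359 0.008 ] bboxmid [0.4603 0.1363 0.008 ]
cross [308.5 258.6] 66 [0.4572 0.036  0.0082] bboxmid [0.4575 0.0359 0.0091]
cross [348.5 259.5] 67 [ 0.4534 -0.0644  0.0083] bboxmid [ 0.4534 -0.0645  0.0088]
spray cap 586 [0.6187 0.1672 0.2074] zmax 0.2202 [620. 169.] [53.3 54. ] 1.8
spraycan mid 516 [0.6205 0.1683 0.2125] zmax 0.2202 [622. 168.] [50.7 53.1] 42.6
tin 447 [0.6202 0.0722 0.0801] zmax 0.0896 [620.  72.] [55.6 55.4] 44.7
catchloop 77 [ 0.6182 -0.0096  0.0312] zmax 0.0388 [618. -10.] [24.2 19.6] 5.4
tape 400 [ 0.6076 -0.1201  0.0698] zmax 0.0768 [ 608. -120.] [62.3 38.9] 87.9
jar 715 [0.5608 0.4408 0.0944] zmax 0.1016 [561. 441.] [66.5 67.7] 89.2
red 834 [622. -28.] [87.8 85.6] 86.4 0.0111
blue 554 [ 617. -127.] [84.8 83.9] 87.4 0.0107
yel 659 [625.  72.] [86.3 87. ] 88.9 0.0113
grn 366 [630. 173.] [85.7 83.8] 88.6 0.0111
```

View pics/crop.png

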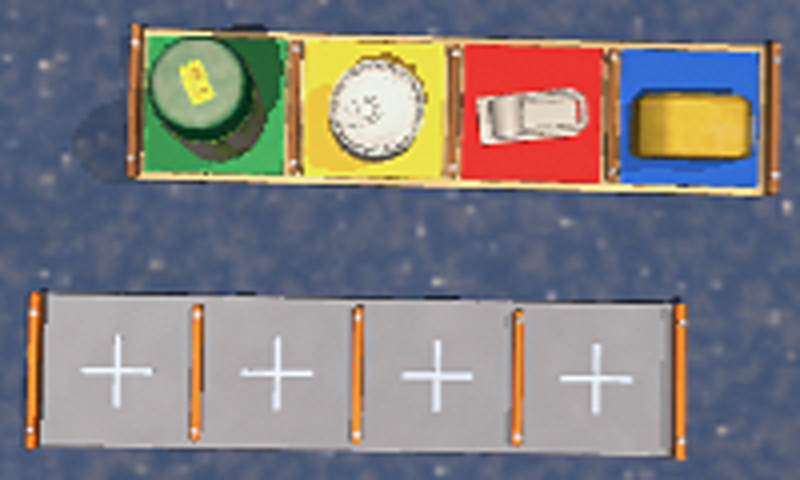

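The crop confirms the choice: green-capped can, labelled white tin, zinc catch with its loop on the left half, and yellow tape. Rack sizes agree: crosses 100 mm apart at z 8 mm, pads about 86 mm at z 11 mm. The mirror gives tape to +150, catch to +50, tin to -50 and spray to -150.

Next I get the exact yaws.

Run:
```python
from h import *
z=np.load('top0.npz');im=z['im'];W=z['W']
hsv=cv2.cvtColor(im,cv2.COLOR_BGR2HSV)
m=np.zeros(im.shape[:2],bool);m[180:210,317:350]=1
m&=(hsv[...,1]<110)
n,l,st,ce=cv2.connectedComponentsWithStats(m.astype(np.uint8)); i=1+st[1:,4].argmax(); print(st[i],ce[i])
w=W[l==i]; r=cv2.minAreaRect(w[:,:2].astype(np.float32)*1000); print('catch',r)
def pca(w):
    c=w[:,:2]-w[:,:2].mean(0); e,v=np.linalg.eigh(c.T@c); a=v[:,1]; a=a*np.sign(a[1]); return np.degrees(np.arctan2(-a[0],a[1]))
print('pca yaw',pca(w), w.mean(0))
lo=w[w[:,2]>.024]; print('loop',lo.mean(0),lo.max(0),lo.min(0))
t=W[180:212,354:392].reshape(-1,3)
for a,b in((.035,.09),(.068,.09)):
    q=t[(t[:,2]>a)&(t[:,2]<b)]; print('tape',len(q),pca(q),cv2.minAreaRect(q[:,:2].astype(np.float32)*1000))
```

```text
[319 187  28  14 304] [332.26644737 193.48026316]
catch ((626.8009033203125, -27.248821258544922), (29.74626350402832, 66.00249481201172), 19.139171600341797)
pca yaw nan [nan nan nan]
loop [ 0.61820162 -0.00963711  0.0312416 ] [6.29938694e-01 2.63076013e-04 3.88357650e-02] [ 0.60519108 -0.01970383  0.02459932]
tape 477 -3.904682632922882 ((608.3619995117188, -122.34782409667969), (70.77888488769531, 39.39789962768555), 88.90528869628906)
tape 303 -5.97135674502922 ((608.7426147460938, -122.26326751708984), (55.15773010253906, 36.554168701171875), 89.40418243408203)
```

>>> send_rows(
  motion="0 0.05 -0.035 0.01 0 0 -10; 0 0.05 -0.035 0.01 0 0 -10; 0 0.04 -0.045 0.01 0 0 -10; 0 0.04 -0.045 0 0 0 -10; 0 0.04 -0.045 0 0 0 -10",
  force=15,
)

```text
clock: 0.72
position: [0.4978, 0.3537, 0.3221]
ee_rot: [-1.947, -2.465, 0.0]
force: [0.6, 0.5, -0.7]
width: 0.999
gripper_force: 0.0
```

>>> send_rows(
  motion="0 0.02 -0.055 0 0 0 -3; 0 0.02 -0.055 0 0 0 -3; 0 0.02 -0.055 0 0 0 -3; 0 0.02 -0.055 0 0 0 -3; 0 0.02 -0.055 0 0 0 -1.4",
)

```text
clock: 1.35
position: [0.597, 0.0787, 0.322]
ee_rot: [-2.216, -2.226, 0.0]
force: [0.9, -0.4, -0.1]
width: 1.002
gripper_force: 0.0
```

>>> send_rows(
  motion="0 0 -0.045 0 0 0 0; 0 0 -0.043 0 0 0 0; 0 0 0 0 0 0 0; 0 0 0 0 0 0 0",
)

```text
clock: 1.85
position: [0.5967, -0.0069, 0.3219]
ee_rot: [-2.215, -2.227, -0.0]
force: [0.5, 0.7, 0.3]
width: 0.999
gripper_force: 0.0
```

Run:
```python
from h import *
s=arm.observe();print(s['position'],s['ee_rot'])
im,d,m=grab('wrist','w1'); np.savez('w1.npz',im=im,W=world(d,m))
```

```text
[ 0.59670998 -0.00693835  0.32192689] [-2.21461261e+00 -2.22705334e+00 -7.30007880e-05]
```

View pics/w1.png

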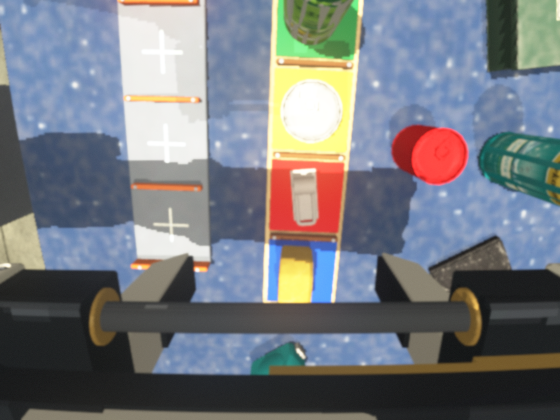

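The wrist view shows the catch at (305,197), tin lid at (311,111) and tape at (296,275), with world +y up and +x to the right. The catch leans slightly left at the top, where the loop is expected.

Run:
```python
from h import *
z=np.load('w1.npz');im=z['im'];W=z['W']
hsv=cv2.cvtColor(im,cv2.COLOR_BGR2HSV)
def comp(box,cond):
    u0,u1,v0,v1=box;m=np.zeros(im.shape[:2],bool);m[v0:v1,u0:u1]=1;m&=cond
    n,l,st,ce=cv2.connectedComponentsWithStats(m.astype(np.uint8));i=1+st[1:,4].argmax();return l==i
m=comp((280,335,163,233),hsv[...,1]<110)
# project pixel rays on plane z=.012 -> use W where plate; PCA in world
w=W[m];w=w[np.isfinite(w[:,0])]
pl=w[(w[:,2]<.02)];lo=w[w[:,2]>.025]
print(len(pl),len(lo),'lo',lo.mean(0),lo.min(0),lo.max(0))
for q in(w,pl,lo): print('rect',cv2.minAreaRect(q[:,:2].astype(np.float32)*1000), q.mean(0))
top=lo[lo[:,2]>lo[:,2].max()-.006];print('looptop',top.mean(0))
cv2.imwrite('pics/c1.png',cv2.resize(im[150:245,260:350],None,fx=6,fy=6,interpolation=cv2.INTER_CUBIC))
t=W[240:305,265:335].reshape(-1,3);q=t[(t[:,2]>.06)&(t[:,2]<.09)];print('tape',len(q),q.mean(0),cv2.minAreaRect(q[:,:2].astype(np.float32)*1000))
t=W[70:150,265:350].reshape(-1,3);q=t[(t[:,2]>.075)&(t[:,2]<.095)];print('tin',len(q),cv2.minEnclosingCircle(q[:,:2].astype(np.float32)*1000))
```

```text
992 358 lo [ 0.61786715 -0.01043926  0.03179974] [ 0.60571193 -0.02229354  0.02501168] [ 0.6297952  -0.00116096  0.03536977]
rect ((620.0051879882812, -29.848167419433594), (29.968935012817383, 70.70098876953125), 4.950572490692139) [ 0.61939533 -0.02605734  0.01969675]
rect ((620.0051879882812, -29.848167419433594), (29.968935012817383, 70.70098876953125), 4.950572490692139) [ 0.61998896 -0.03181854  0.01529702]
rect ((618.0266723632812, -11.836888313293457), (23.862276077270508, 19.91253662109375), 4.3231377601623535) [ 0.61786715 -0.01043926  0.03179974]
looptop [ 0.61807221 -0.01112323  0.03265487]
tape 1329 [ 0.60808071 -0.11235073  0.06995422] ((607.8920288085938, -114.69219207763672), (40.469154357910156, 46.79854202270508), 1.698866605758667)
tin 3056 ((620.4182739257812, 70.0938720703125), 28.802776336669922)
```

View pics/c1.png

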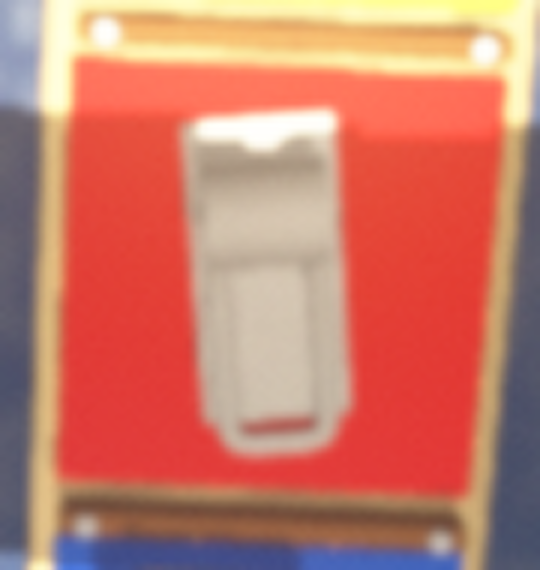

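The crop shows the loop at its upper (+y) end, at world (0.618, -0.0115), with yaw 4.6° and the 24 mm width confirmed. I descend over it.

>>> send_rows(
  motion="0 0.0213 -0.0046 -0.03 0 0 4.3; 0 0 0 -0.055 0 0 0; 0 0 0 -0.055 0 0 0; 0 0 0 -0.05 0 0 0; 0 0 0 0 0 0 0",
)

```text
clock: 2.52
position: [0.6156, -0.0103, 0.1287]
ee_rot: [-2.124, -2.307, 0.008]
force: [0.1, 0.2, -0.2]
width: 0.999
gripper_force: 0.0
```

Run:
```python
from h import *
s=arm.observe();print(s['position'],s['ee_rot'])
im,d,m=grab('wrist','w2');W=world(d,m)
w=W.reshape(-1,3);w=w[(abs(w[:,0]-.619)<.03)&(abs(w[:,1]+.0115)<.02)&(w[:,2]>.025)&(w[:,2]<.042)]
print(len(w),cv2.minAreaRect(w[:,:2].astype(np.float32)*1000) if len(w)>3 else '')
```

```text
[ 0.615627   -0.01033981  0.12873576] [-2.12378014 -2.30709332  0.00807114]
1266 ((618.2272338867188, -11.47534465789795), (23.945302963256836, 19.2044677734375), 4.912970542907715)
```

>>> send_rows(
  motion="0 0.001 -0.001 -0.02 0 0 0; 0 0 0 -0.02 0 0 0; 0 0 0 0 0 0 0; 0 0 0 0 0 0 0",
)

```text
clock: 3.08
position: [0.62, -0.0132, 0.0935]
ee_rot: [2.129, 2.308, 0.002]
force: [-0.1, -0.1, 0.7]
width: 1.001
gripper_force: 0.0
```

>>> send_rows(
  motion="0 -0.002 0.0015 -0.01 0 0 0; 0 0 0 0 0 0 0; 0 0 0 0 0 0 0",
)

```text
clock: 3.45
position: [0.6171, -0.0117, 0.0823]
ee_rot: [2.13, 2.309, 0.0]
force: [-0.7, -0.1, -1.0]
width: 1.0
gripper_force: 0.0
```

>>> send_rows(
  motion="1 0 0 0 0 0 0; 1 0 0 0 0 0 0; 1 0 0 0 0 0 0; 1 0 0 0 0 0 0; 1 0 0 0 0 0 0",
  force=20,
)

```text
clock: 4.08
position: [0.6171, -0.0117, 0.0823]
ee_rot: [2.13, 2.309, 0.0]
force: [-0.6, 0.1, 0.1]
width: 0.506
gripper_force: 0.0
```

>>> send_rows(
  motion="1 0 0 0 0 0 0; 1 0 0 0 0 0 0; 1 0 0 0 0 0 0; 1 0 0 0 0 0 0; 1 0 0 0 0 0 0",
)

```text
clock: 4.7
position: [0.6172, -0.0117, 0.0823]
ee_rot: [2.13, 2.309, 0.0]
force: [0.5, 0.0, -1.1]
width: 0.258
gripper_force: 20.0
```

>>> send_rows(
  motion="1 0 0 0.01 0 0 0; 1 0 0 0.03 0 0 0; 1 0 0 0.03 0 0 0; 1 0 0 0.03 0 0 0; 1 0 0 0 0 0 0",
)

```text
clock: 5.32
position: [0.6185, -0.0119, 0.1852]
ee_rot: [2.128, 2.306, 0.006]
force: [-0.2, 0.6, -0.3]
width: 0.258
gripper_force: 20.0
```

>>> send_rows(
  motion="1 -0.055 0 0 0 0 -2; 1 -0.055 0.02 0 0 0 -2; 1 -0.048 0.035 0 0 0 -2.5; 1 0 0.055 0 0 0 0; 1 0 0.055 0 0 0 0",
)

```text
clock: 5.95
position: [0.4581, 0.1544, 0.1821]
ee_rot: [-2.259, -2.183, 0.0]
force: [0.7, 0.5, -1.4]
width: 0.261
gripper_force: 20.0
```

>>> send_rows(
  motion="1 0 0 -0.04 0 0 0; 1 0 0 -0.04 0 0 0; 1 0 0 0 0 0 0; 1 0 0 0 0 0 0",
)

```text
clock: 6.45
position: [0.4594, 0.153, 0.103]
ee_rot: [2.259, 2.183, 0.0]
force: [0.2, -0.7, -0.5]
width: 0.256
gripper_force: 20.0
```

>>> send_rows(
  motion="1 0 0 -0.015 0 0 0; 1 0 0 -0.008 0 0 0; 1 0 0 0 0 0 0; 1 0 0 0 0 0 0",
)

```text
clock: 6.95
position: [0.4591, 0.1532, 0.0792]
ee_rot: [-2.258, -2.184, 0.0]
force: [-0.3, 0.3, -1.2]
width: 0.259
gripper_force: 20.0
```

Run:
```python
from h import *
s=arm.observe();print(s['position'],s['force'])
im,d,m=grab('wrist','w3')
```

```text
[0.4590845  0.15320403 0.07922897] [-0.31829695  0.28643544 -1.1612573 ]
```

View pics/w3.png

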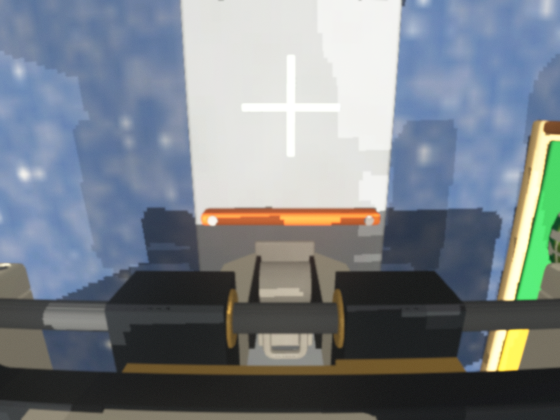

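The catch is held flat in bay +50, at (285,300), just below the rib at (290,217). It is on the floor, so I release.

>>> send_rows(
  motion="0.55 0 0 0 0 0 0; 0.55 0 0 0 0 0 0; 0.55 0 0 0 0 0 0; 0.55 0 0 0 0 0 0",
)

```text
clock: 7.5
position: [0.4591, 0.1533, 0.0793]
ee_rot: [2.258, 2.184, 0.0]
force: [-0.1, 0.1, -0.9]
width: 0.449
gripper_force: 0.0
```

>>> send_rows(
  motion="0 0 0 0.02 0 0 0; 0 0 0 0.05 0 0 0; 0 0 0 0.05 0 0 0; 0 0 0 0 0 0 0; 0 0 0 0 0 0 0",
)

```text
clock: 8.12
position: [0.4588, 0.1534, 0.1991]
ee_rot: [-2.257, -2.185, -0.0]
force: [-0.6, -0.6, 0.4]
width: 0.945
gripper_force: 0.0
```

Run:
```python
from h import *
s=arm.observe();print(s['position'])
im,d,m=grab('wrist');W=world(d,m)
w=W.reshape(-1,3);w=w[(abs(w[:,0]-.46)<.04)&(abs(w[:,1]-.14)<.036)&(w[:,2]>.022)&(w[:,2]<.042)]
print(len(w),cv2.minAreaRect(w[:,:2].astype(np.float32)*1000),np.percentile(w[:,2],95))
im,d,m=grab('top');W=world(d,m)
w=W.reshape(-1,3);q=w[(abs(w[:,0]-.61)<.05)&(abs(w[:,1]+.122)<.045)&(w[:,2]>.045)&(w[:,2]<.09)]
r=cv2.minAreaRect(q[:,:2].astype(np.float32)*1000);print('tape',r)
```

```text
[0.45880206 0.15336986 0.19908137]
704 ((458.8562316894531, 153.75181579589844), (18.38213539123535, 23.985197067260742), 88.34066009521484) 0.031480551704904915
tape ((608.2816772460938, -122.32221984863281), (70.08661651611328, 39.50664138793945), 88.79988098144531)
```

The catch sits within 2 mm of the cross. Next is the tape.

>>> send_rows(
  motion="0 0 -0.055 0 0 0 0; 0 0 -0.055 0 0 0 0; 0 0 -0.055 0 0 0 0; 0 0.05 -0.037 0 0 0 0; 0 0.05 -0.037 0 0 0 0",
)

```text
clock: 8.85
position: [0.5596, -0.087, 0.1981]
ee_rot: [-2.257, -2.183, 0.001]
force: [0.4, 2.1, 0.8]
width: 1.0
gripper_force: 0.0
```

>>> send_rows(
  motion="0 0.05 -0.037 0 0 0 0; 0 0 0 -0.03 0 0 0; 0 0 0 -0.03 0 0 0; 0 0 0 0 0 0 0; 0 0 0 0 0 0 0",
)

```text
clock: 9.48
position: [0.6092, -0.1229, 0.1395]
ee_rot: [-2.258, -2.184, 0.001]
force: [0.5, -0.1, -0.1]
width: 0.998
gripper_force: 0.0
```

>>> send_rows(
  motion="0 -0.001 0 -0.024 0 0 0; 0 0 0 -0.024 0 0 0; 0 0 0 0 0 0 0; 1 0 0 0 0 0 0; 1 0 0 0 0 0 0",
  force=25,
)

```text
clock: 10.1
position: [0.6089, -0.1229, 0.0927]
ee_rot: [2.257, 2.183, 0.002]
force: [-0.2, 0.5, 0.5]
width: 0.827
gripper_force: 0.0
```

>>> send_rows(
  motion="1 0 0 0 0 0 0; 1 0 0 0 0 0 0; 1 0 0 0 0 0 0; 1 0 0 0 0 0 0; 1 0 0 0 0 0 0",
)

```text
clock: 10.72
position: [0.6083, -0.1227, 0.0913]
ee_rot: [2.258, 2.184, 0.0]
force: [1.7, 0.2, -0.5]
width: 0.413
gripper_force: 25.0
```

>>> send_rows(
  motion="1 0 0 0.01 0 0 0; 1 0 0 0.04 0 0 0; 1 0 0 0.05 0 0 0; 1 0 0 0.03 0 0 0; 1 0 0 0 0 0 0",
)

```text
clock: 11.35
position: [0.6091, -0.1232, 0.224]
ee_rot: [2.256, 2.182, 0.005]
force: [0.1, 1.0, -3.6]
width: 0.413
gripper_force: 25.0
```

>>> send_rows(
  motion="1 -0.05 0.02 0 0 0 0; 1 -0.05 0.03 0 0 0 0; 1 -0.0455 0.0385 0 0 0 0; 1 0 0.055 0 0 0 0; 1 0 0.055 0 0 0 0",
)

```text
clock: 11.98
position: [0.4612, 0.077, 0.2205]
ee_rot: [-2.258, -2.183, 0.002]
force: [0.3, 0.7, -1.7]
width: 0.411
gripper_force: 25.0
```

>>> send_rows(
  motion="1 0 0.055 0 0 0 0; 1 0 0.055 0 0 0 0; 1 0 0.05 -0.03 0 0 0; 1 0 0 -0.05 0 0 0; 1 0 0 0 0 0 0",
)

```text
clock: 12.6
position: [0.4595, 0.2344, 0.1376]
ee_rot: [-2.256, -2.185, 0.015]
force: [-0.5, 0.3, -1.8]
width: 0.412
gripper_force: 25.0
```

>>> send_rows(
  motion="1 0 0 -0.03 0 0 0; 1 0 0 0 0 0 0; 1 0 0 0 0 0 0",
)

```text
clock: 12.98
position: [0.4633, 0.2354, 0.1128]
ee_rot: [2.259, 2.183, 0.002]
force: [0.1, 0.1, -2.9]
width: 0.41
gripper_force: 25.0
```

>>> send_rows(
  motion="1 0 0 -0.015 0 0 0; 1 0 0 -0.0085 0 0 0; 1 0 0 0 0 0 0; 1 0 0 0 0 0 0",
)

```text
clock: 13.48
position: [0.4625, 0.2356, 0.0875]
ee_rot: [-2.258, -2.184, 0.001]
force: [-0.4, -0.4, -1.7]
width: 0.412
gripper_force: 25.0
```

>>> send_rows(
  motion="0.3 0 0 0 0 0 0; 0.3 0 0 0 0 0 0; 0.3 0 0 0 0 0 0; 0.2 0 0 0 0 0 0; 0 0 0 0 0 0 0",
)

```text
clock: 14.1
position: [0.4627, 0.2358, 0.0878]
ee_rot: [2.258, 2.184, 0.0]
force: [-0.9, -0.5, -0.1]
width: 0.862
gripper_force: 0.0
```

>>> send_rows(
  motion="0 0 0 0.03 0 0 0; 0 0 0 0.05 0 0 0; 0 0 0 0.05 0 0 0; 0 0 0 0 0 0 0; 0 0 0 0 0 0 0",
)

```text
clock: 14.72
position: [0.4623, 0.2358, 0.2175]
ee_rot: [-2.257, -2.185, 0.0]
force: [-0.2, 0.1, -0.6]
width: 0.998
gripper_force: 0.0
```

Run:
```python
from h import *
s=arm.observe();print(s['position'])
im,d,m=grab('wrist','w4');W=world(d,m)
w=W.reshape(-1,3);w=w[(abs(w[:,0]-.46)<.04)&(abs(w[:,1]-.2357)<.045)&(w[:,2]>.045)&(w[:,2]<.09)]
print('tape',len(w),cv2.minAreaRect(w[:,:2].astype(np.float32)*1000),np.percentile(w[:,2],[50,95]))
im,d,m=grab('top','t4');W=world(d,m)
w=W.reshape(-1,3);q=w[(abs(w[:,0]-.62)<.05)&(abs(w[:,1]-.072)<.045)&(w[:,2]>.073)&(w[:,2]<.095)]
print('tin',cv2.minEnclosingCircle(q[:,:2].astype(np.float32)*1000),q.mean(0))
```

```text
[0.46225065 0.23579462 0.21752757]
tape 4300 ((460.58258056640625, 236.8038787841797), (64.66181945800781, 39.399559020996094), 87.44186401367188) [0.06824685 0.07025357]
tin ((619.7009887695312, 72.42647552490234), 28.757339477539062) [0.62021878 0.07227944 0.0801986 ]
```

The tape is upright and within 3 mm of its cross. Next is the tin at (0.620, 0.071).

>>> send_rows(
  motion="0 0 -0.055 0 0 0 0; 0 0 -0.055 0 0 0 0; 0 0 -0.055 0 0 0 0; 0 0.053 0 0 0 0 0; 0 0.053 0 0 0 0 0",
)

```text
clock: 15.45
position: [0.5691, 0.0699, 0.2167]
ee_rot: [-2.258, -2.182, 0.002]
force: [-0.0, 1.3, 0.9]
width: 0.999
gripper_force: 0.0
```

>>> send_rows(
  motion="0 0.052 0 0 0 0 0; 0 0 0 -0.04 0 0 0; 0 0 0 -0.03 0 0 0; 0 0 0 0 0 0 0; 0 0 0 0 0 0 0",
)

```text
clock: 16.08
position: [0.6208, 0.0706, 0.1482]
ee_rot: [2.258, 2.184, -0.0]
force: [-0.2, 1.1, 0.5]
width: 0.999
gripper_force: 0.0
```

>>> send_rows(
  motion="0 -0.001 0.0005 -0.025 0 0 0; 0 0 0 -0.02 0 0 0; 0 0 0 0 0 0 0; 1 0 0 0 0 0 0; 1 0 0 0 0 0 0",
  force=25,
)

```text
clock: 16.7
position: [0.6202, 0.0713, 0.1037]
ee_rot: [2.257, 2.184, 0.002]
force: [-0.0, -0.2, 0.7]
width: 0.832
gripper_force: 0.0
```

>>> send_rows(
  motion="1 0 0 0 0 0 0; 1 0 0 0 0 0 0; 1 0 0 0 0 0 0; 1 0 0 0 0 0 0",
)

```text
clock: 17.2
position: [0.6198, 0.0713, 0.1031]
ee_rot: [2.258, 2.184, 0.001]
force: [-0.9, 0.2, 4.1]
width: 0.623
gripper_force: 25.0
```

>>> send_rows(
  motion="1 0 0 0.01 0 0 0; 1 0 0 0.04 0 0 0; 1 0 0 0.05 0 0 0; 1 0 0 0 0 0 0; 1 0 0 0 0 0 0",
)

```text
clock: 17.82
position: [0.6192, 0.0714, 0.2026]
ee_rot: [-2.257, -2.184, 0.0]
force: [-0.1, 0.7, -2.6]
width: 0.623
gripper_force: 25.0
```

>>> send_rows(
  motion="1 -0.054 -0.0115 0 0 0 0; 1 -0.054 -0.012 0 0 0 0; 1 -0.0545 -0.012 0 0 0 0; 1 0 0 -0.04 0 0 0; 1 0 0 -0.035 0 0 0",
)

```text
clock: 18.45
position: [0.4559, 0.0359, 0.1265]
ee_rot: [-2.257, -2.185, 0.0]
force: [-0.4, 1.2, -1.6]
width: 0.62
gripper_force: 25.0
```

>>> send_rows(
  motion="1 0 0 0 0 0 0; 1 0 0 0 0 0 0; 1 0 0 0 0 0 0",
)

```text
clock: 18.82
position: [0.4578, 0.0358, 0.1287]
ee_rot: [2.257, 2.184, 0.002]
force: [-0.2, 0.2, -1.4]
width: 0.62
gripper_force: 25.0
```

>>> send_rows(
  motion="1 -0.001 0 -0.015 0 0 0; 1 0 0 -0.0132 0 0 0; 1 0 0 0 0 0 0; 1 0 0 0 0 0 0",
)

```text
clock: 19.32
position: [0.4562, 0.0357, 0.0996]
ee_rot: [2.258, 2.184, 0.0]
force: [-0.3, 0.4, -1.4]
width: 0.621
gripper_force: 25.0
```

>>> send_rows(
  motion="0.2 0 0 0 0 0 0; 0.2 0 0 0 0 0 0; 0.2 0 0 0 0 0 0; 0 0 0 0 0 0 0; 0 0 0 0 0 0 0",
)

```text
clock: 19.95
position: [0.4561, 0.0358, 0.0996]
ee_rot: [2.258, 2.184, 0.0]
force: [0.3, 0.0, 0.1]
width: 0.967
gripper_force: 0.0
```

>>> send_rows(
  motion="0 0 0 0.03 0 0 0; 0 0 0 0.05 0 0 0; 0 0 0 0.06 0 0 0; 0 0 0 0.06 0 0 0; 0 0 0 0 0 0 0",
)

```text
clock: 20.58
position: [0.4582, 0.0358, 0.3037]
ee_rot: [2.255, 2.182, 0.012]
force: [0.2, 0.3, -0.1]
width: 1.002
gripper_force: 0.0
```

Run:
```python
from h import *
s=arm.observe();print(s['position'])
for n in('wrist','top'):
    im,d,m=grab(n,n+'5');W=world(d,m);w=W.reshape(-1,3)
    def c(x,y,a,b,r=.045):
        q=w[(abs(w[:,0]-x)<r)&(abs(w[:,1]-y)<r)&(w[:,2]>a)&(w[:,2]<b)]
        if len(q)>20: print(n,len(q),cv2.minEnclosingCircle(q[:,:2].astype(np.float32)*1000),q.mean(0).round(4))
    c(.457,.036,.07,.09); c(.62,.17,.205,.225); c(.62,.17,.195,.225); c(.561,.441,.08,.12,.05)
```

```text
[0.45818395 0.03583823 0.30366464]
wrist 2803 ((455.5460510253906, 35.58991622924805), 28.70733070373535) [0.4559 0.0358 0.0777]
wrist 696 ((602.8404541015625, 156.95980834960938), 13.218185424804688) [0.6004 0.1583 0.2096]
wrist 1571 ((606.9736938476562, 156.429443359375), 18.29652976989746) [0.601  0.1567 0.2042]
top 469 ((622.4462890625, 169.40341186523438), 25.751523971557617) [0.6218 0.169  0.2139]
top 503 ((621.9221801757812, 169.2490997314453), 26.85767364501953) [0.6208 0.1686 0.213 ]
top 715 ((560.9445190429688, 442.0743103027344), 34.678096771240234) [0.5608 0.4407 0.0945]
```

The tin is within 2 mm of its cross and the jar is unmoved. The spray can is at (0.622, 0.169) with its top at z 0.214, which agrees with 0.011 + 0.203.

>>> send_rows(
  motion="0 0.055 0.04 0 0 0 0; 0 0.055 0.04 0 0 0 0; 0 0.054 0.053 0 0 0 0; 0 0 0 0 0 0 0; 0 0 0 0 0 0 0",
)

```text
clock: 21.3
position: [0.6011, 0.1523, 0.2974]
ee_rot: [-2.258, -2.183, 0.006]
force: [-0.5, 0.1, 0.3]
width: 1.0
gripper_force: 0.0
```

Run:
```python
from h import *
s=arm.observe();print(s['position'])
im,d,m=grab('wrist','w6');W=world(d,m);w=W.reshape(-1,3)
q=w[(abs(w[:,0]-.62)<.045)&(abs(w[:,1]-.17)<.045)&(w[:,2]>.2)&(w[:,2]<.225)]
print(len(q),cv2.minEnclosingCircle(q[:,:2].astype(np.float32)*1000),q.min(0),q.max(0))
```

```text
[0.60108036 0.15225181 0.29743967]
6825 ((622.59765625, 168.69879150390625), 26.271425247192383) [0.5966874  0.1425657  0.20004218] [0.64813473 0.19475    0.21712718]
```

>>> send_rows(
  motion="0 0.021 0.0165 0 0 0 0; 0 0 0 0 0 0 0; 0 0 0 0 0 0 0; 0 0 0 0 0 0 0",
)

```text
clock: 21.85
position: [0.6223, 0.1685, 0.2998]
ee_rot: [-2.259, -2.183, 0.0]
force: [0.4, -0.5, -0.1]
width: 1.003
gripper_force: 0.0
```

>>> send_rows(
  motion="0 0 0 -0.04 0 0 0; 0 0 0 -0.025 0 0 0; 0 0 0 -0.01 0 0 0; 0 0 0 -0.005 0 0 0; 0 0 0 0 0 0 0",
)

```text
clock: 22.48
position: [0.6231, 0.1695, 0.2202]
ee_rot: [2.258, 2.184, 0.001]
force: [-0.4, 0.1, 0.1]
width: 1.004
gripper_force: 0.0
```

>>> send_rows(
  motion="1 0 0 0 0 0 0; 1 0 0 0 0 0 0; 1 0 0 0 0 0 0; 1 0 0 0 0 0 0; 1 0 0 0 0 0 0",
  force=25,
)

```text
clock: 23.1
position: [0.6229, 0.1696, 0.2196]
ee_rot: [2.258, 2.184, 0.0]
force: [0.8, 0.0, 0.7]
width: 0.604
gripper_force: 25.0
```

>>> send_rows(
  motion="1 0 0 0 0 0 0; 1 0 0 0.01 0 0 0; 1 0 0 0.03 0 0 0; 1 0 0 0.04 0 0 0; 1 0 0 0.03 0 0 0",
)

```text
clock: 23.72
position: [0.6228, 0.1694, 0.3316]
ee_rot: [2.258, 2.184, 0.001]
force: [0.7, 0.4, -1.7]
width: 0.6
gripper_force: 25.0
```

>>> send_rows(
  motion="1 -0.03 -0.05 0 0 0 0; 1 -0.03 -0.05 0 0 0 0; 1 -0.03 -0.05 0 0 0 0; 1 -0.04 -0.04 0 0 0 0; 1 -0.039 -0.043 0 0 0 0",
)

```text
clock: 24.35
position: [0.4522, -0.0649, 0.3298]
ee_rot: [-2.258, -2.184, -0.0]
force: [-0.1, -1.2, -2.2]
width: 0.605
gripper_force: 25.0
```

>>> send_rows(
  motion="1 0 0 0 0 0 0; 1 0 0 -0.04 0 0 0; 1 0 0 -0.04 0 0 0; 1 0 0 0 0 0 0; 1 0 0 0 0 0 0",
)

```text
clock: 24.98
position: [0.4547, -0.0634, 0.2508]
ee_rot: [2.257, 2.184, 0.001]
force: [1.1, -0.1, -2.5]
width: 0.599
gripper_force: 25.0
```

Release height is about 0.2166, so it goes down 0.034.

>>> send_rows(
  motion="1 -0.001 0 -0.02 0 0 0; 1 0 0 -0.01 0 0 0; 1 0 0 0 0 0 0; 1 0 0 0 0 0 0",
)

```text
clock: 25.48
position: [0.4534, -0.0635, 0.2203]
ee_rot: [2.257, 2.184, 0.001]
force: [-0.8, 0.4, -3.1]
width: 0.602
gripper_force: 25.0
```

Run:
```python
from h import *
s=arm.observe();print(s['position'],s['force'])
im,d,m=grab('scene','s7')
cv2.imwrite('pics/s7c.png',cv2.resize(im[140:290,180:400],None,fx=3,fy=3))
```

```text
[ 0.45335876 -0.06350703  0.22031756] [-0.75664405  0.38366695 -3.05514586]
```

View pics/s7c.png

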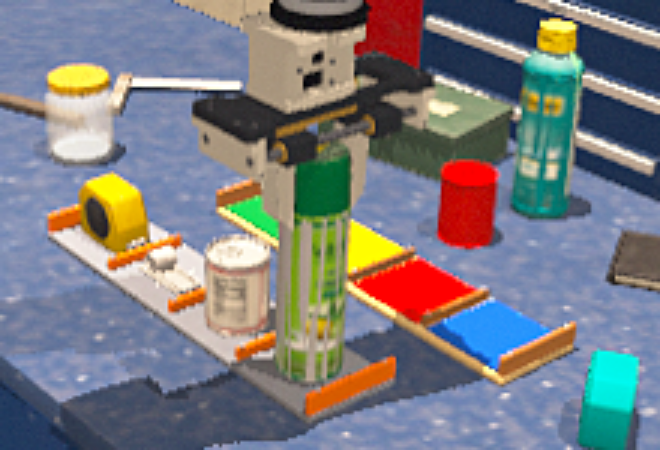

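The spray can hangs upright just above bay -150, at crop (312,370). Tape, catch and tin stand in their bays. I lower it 3 to 4 mm and release.

>>> send_rows(
  motion="1 0 0 -0.002 0 0 0; 1 0 0 -0.0015 0 0 0; 1 0 0 0 0 0 0; 1 0 0 0 0 0 0",
)

```text
clock: 26.02
position: [0.4533, -0.0632, 0.2167]
ee_rot: [2.258, 2.184, 0.002]
force: [-2.6, 2.4, 8.0]
width: 0.601
gripper_force: 25.0
```

>>> send_rows(
  motion="0.25 0 0 0 0 0 0; 0.25 0 0 0 0 0 0; 0.25 0 0 0 0 0 0; 0 0 0 0 0 0 0; 0 0 0 0 0 0 0",
)

```text
clock: 26.65
position: [0.4528, -0.0634, 0.216]
ee_rot: [2.258, 2.184, -0.0]
force: [-0.1, 0.7, 1.5]
width: 0.918
gripper_force: 0.0
```

>>> send_rows(
  motion="0 0 0 0.02 0 0 0; 0 0 0 0.04 0 0 0; 0 0 0 0.05 0 0 0; 0 0 0 0 0 0 0; 0 0 0 0 0 0 0",
)

```text
clock: 27.28
position: [0.4526, -0.0633, 0.3257]
ee_rot: [-2.257, -2.185, -0.0]
force: [-0.8, -0.7, -0.6]
width: 1.0
gripper_force: 0.0
```

Run:
```python
from h import *
s=arm.observe();print(s['position'],s['width'])
im,d,m=grab('wrist');W=world(d,m);w=W.reshape(-1,3)
q=w[(abs(w[:,0]-.454)<.045)&(abs(w[:,1]+.064)<.045)&(w[:,2]>.195)&(w[:,2]<.225)]
print(len(q),cv2.minEnclosingCircle(q[:,:2].astype(np.float32)*1000),np.percentile(q[:,2],[5,50,95]))
im,d,m=grab('scene');cv2.imwrite('pics/s8c.png',cv2.resize(im[140:290,180:400],None,fx=3,fy=3))
```

```text
[ 0.45257033 -0.06325988  0.32573116] 0.999672301801267
4963 ((452.5899658203125, -62.06227111816406), 26.381019592285156) [0.20132456 0.21152998 0.21286577]
```

View pics/s8c.png

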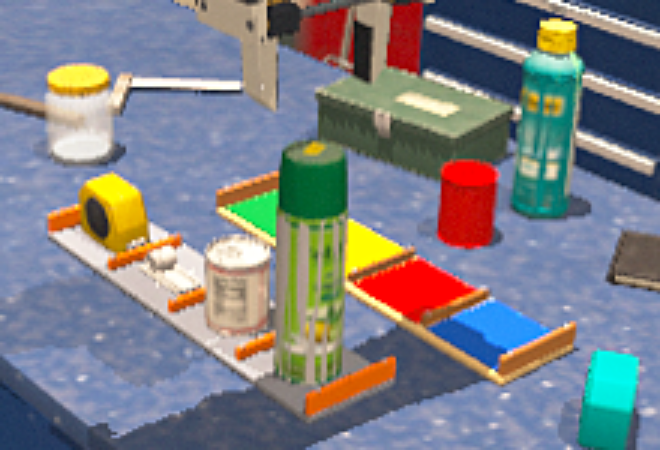

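All four stand upright in their mirrored bays, the can within 2 mm of its cross, and the gripper is clear.

```bash
python3 -c "
from cell import arm
print(arm.sign_off())"
```

```text
the job is handed in; nothing more can be done
None
```

Job handed in: the tape, catch, tin and spray can stand upright left to right in the kit rack, the reverse of their store order, each within about 3 mm of its cross; the jar was not touched. The clock stood at about 27 s of the 120 s allowed, and sign-off returned no verdict.

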